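# Nest the steel beaker set in its porcelain dish

## Robot

A 6-joint arm with a two-finger parallel gripper is mounted at the origin on the work surface. World frame = base frame: x ahead of the robot, y to its left, z up, the work surface at z = 0. Lengths are in m, angles in rad, forces in N, time in s.
With the tool pointing down it reaches from about 0.4 to 0.825 m from the base axis. Payload 7 kg.
Tool frame: the origin (TCP) lies on the centre line of the jaws, within the pads' length; the fingertips stand 22 mm ahead of it and the grasp point (between the pads) lies 3 mm ahead of it; z points along the fingers, y is the line along which they close (so a half turn about z gives the same grasp; the last joint's range is limited). The gripper opens to 88 mm and grips with 3 to 60 N. Pads are 19 mm wide; open, the fingers measure 130 mm over their backs; the gripper's body (78 mm by 193 mm) begins 47 mm behind the grasp point.
Start: joints at [1.436, 0.359, 0.012, 0, -1.224, -0.288], TCP at [0.277, 0.616, 0.249] pointing down, gripper open.
Joint ranges: [-3.07, 3.07], [-1.43, 2.12], [-1.02, 1.25], [-3.03, 1.67], [-3.05, -0], [-3.03, 3.03]. Speed limits (rad/s): [2.39, 2.39, 3.01, 3.14, 3.14, 3.14].

## Interface

Orientations are given as [roll, pitch, yaw] about the fixed x, y, z axes, in that order (R = Rz(yaw) Ry(pitch) Rx(roll)).
In Python, from station import arm gives the robot as it stands.
- The arm moves only by the tool arm_command, never from a script. Its argument "series" is one flat list of numbers, 7 for each row, row after row: the turn, a rotation vector about the tool's x, y, z each as a share of 90 degrees, from -1 to 1, then the shift along the tool's x, y, z each as a share of 0.1 m, from -1 to 1, then the opening, from 0 (shut) to 1 (fully open). A call has 1 to 8 rows; each row is the pose to reach, as a shift and turn from the pose commanded when the call began, along the tool's axes at that moment; what a row does not reach only later rows make up. A row lasts 1/8 s, in which the tool goes at most 62.5 mm and 10.7 degrees, less where a joint would pass 70% of its speed; a pose out of reach is approached as far as the arm can. A call with a number of a shift or a turn outside -1 to 1 is refused whole. A call with a gripper value outside its range is refused whole. The fingers move at their own pace and stop on an object; "force" is the grip in N (left out, the last holds). Time passes only in rows, so rows that repeat a pose let the fingers close. It gives the time, the measured TCP pose, the force, the opening and the grip force at its end, in the units of the state.
- arm.get_state(): the state, without advancing time (a new reading comes with each control period).
- arm.grab_frame(name): name is "side" or "top"; returns the picture (400x640x3 uint8, blue, green, red); there is no depth.
- arm.camera_model(name): a dict with "fovy" (degrees; the focal length in pixels is half the picture's height over the tangent of half this angle, whatever the lens; pixels are square), "cx", "cy" (the principal point, pixels), "D" ([k1, k2, p1, p2, k3] as OpenCV has them; the pictures are not rectified), "pose" (4x4, takes a point from camera to world coordinates). Camera axes: x right, y down, z forward; pixel columns grow to the right and rows downward; lengths in m; the calibration is good to about 2 mm. A picture is of the moment at which its call begins. camera_model takes no time and is no camera call.
- arm.job_done(): hands the job in; it is judged then, once.
The state is a dict: "t": time; "q": joint angles; "qd": joint speeds; "joint_efforts": joint torques, N m; "eef_pos": TCP position; "ee_rot": TCP orientation; "force": force on the tool from outside, world axes, zero at the start; "moment": the same for the moment, N m; "width": finger opening in m; "gripper_force": force on a finger pad.
Only numpy, scipy, OpenCV 4.12 (cv2) and the standard library are available. Lean on these libraries where they do the work, as an engineer would, in place of code of your own. Each camera call takes 0.05 s, during which the arm holds its last target. There are 200 camera calls.

## Task

Put the beaker set away as one upright nest, in the white dish where it stands: lay the grey spacer pad flat on the dish's floor so that steel does not stand on porcelain, stand the wide low beaker on the pad in the middle of the dish, the middle beaker inside that, and the slim tall beaker inside the middle one, each fully down on the floor of the one outside it. Keep the beakers upright and do not push or knock the dish, the bottle, the brass weight, the readout box or the clamp stand.

Things in the scene. Friction and masses are not known exactly. Their poses are not given: they have to be found in the camera images.
- dish: loose round white porcelain dish, open at the top: outer diameter 108 mm, height 32 mm, wall 4 mm (inner diameter 100 mm), floor 5 mm thick; about 0.55 kg. It stands on the bench; it is the outside of the nest and stays where it is. Origin: centre of its underside; z up through its mouth.
- pad: loose light grey hard-plastic spacer pad, a flat rectangular slab lying on the bench: 60 mm along its x, 46 mm along its y, 8 mm thick. Origin: centre of its underside. About 0.04 kg.
- low_beaker: loose wide low beaker of plain steel, an upright straight-walled round cup, open at the top: outer diameter 68 mm, height 64 mm, wall 3 mm (inner diameter 62 mm), floor 4 mm thick; 0.11 to 0.23 kg. Origin: centre of its underside; z up through its mouth.
- mid_beaker: loose middle beaker of plain steel, an upright straight-walled round cup, open at the top: outer diameter 50 mm, height 98 mm, wall 3 mm (inner diameter 44 mm), floor 4 mm thick; 0.10 to 0.21 kg. Origin: centre of its underside; z up through its mouth.
- tall_beaker: loose slim tall beaker of plain steel, an upright straight-walled round cup, open at the top: outer diameter 34 mm, height 132 mm, wall 3 mm, floor 4 mm thick; 0.08 to 0.17 kg. Origin: centre of its underside; z up through its mouth.
- bottle: bystander: loose white plastic bottle with a blue cap, diameter 58 mm, height 150 mm, standing. Origin: centre of its underside. Leave it alone.
- weight: bystander: loose brass calibration weight with a small knob on top, diameter 46 mm, height 70 mm, standing. Origin: centre of its underside. Leave it alone.
- readout: bystander: white instrument box with a small dark display on its front and back, fixed to the bench, 90 mm by 90 mm (along its x and y), 117 mm high. Origin: centre of its underside. Leave it alone.
- stand: bystander: slim upright clamp stand fixed to the bench, a dark round base of diameter 68 mm and height 14 mm with a steel post of diameter 14 mm up its middle; the top is 200 mm above the bench. A clamp on the post, 154 to 176 mm up, reaches 29 mm from the post's axis along -x of the stand. Origin: centre of its underside. Leave it alone.
Things that resemble listed ones, but are neither listed nor needed, are in the scene too. What is shaped like the tall_beaker but green is not meant.

How it is judged:
By the outcome, as a careful person would: the job done as asked, in the order asked, and still so for the second after the job is handed in, with the robot touching nothing.
It also fails if it takes over 72 s, if anything falls off the work surface, if the arm or the gripper's body presses on something with over 40 N, if the wrist force passes 120 N, or if a joint passes its speed limit or range.

## Working session

There is one attempt and no reset: what is moved stays moved. The work goes in short steps, Python scripts to look and compute and a tool call to move; the robot and the scene stay as the last step left them, time stands still between calls to the robot, and variables do not carry over. Pictures are saved under pics/ and viewed, at most 10 in all, crops included, and the job is handed in when it is done.

Besides the shell and the picture viewer there is one more tool, called after ">>>" by a JSON object that holds its "name" and its "arguments", one argument or row to a line. arm_command: Moves the arm, as the interface text tells. Its arguments: {"type":"object","properties":{"series":{"type":"array"},"force":{"type":"number"}},"required":["series"]}

```bash
mkdir -p pics; python3 - <<'E'
from station import arm
import cv2,numpy as np
for n in("side","top"):
    cv2.imwrite(f"pics/{n}0.png",arm.grab_frame(n)); m=arm.camera_model(n); print(n,{k:(np.round(v,3).tolist()) for k,v in m.items()})
s=arm.get_state(); print(s["t"],s["eef_pos"],s["ee_rot"],s["width"],s["force"])
E
```

```text
side {'fovy': 45.77, 'cx': 322.763, 'cy': 203.003, 'D': [-0.091, 0.0, 0.0, 0.0, 0.0], 'pose': [[0.983, -0.14, 0.121, 0.383], [-0.185, -0.726, 0.662, -0.842], [-0.004, -0.673, -0.739, 0.999], [0.0, 0.0, 0.0, 1.0]]}
top {'fovy': 48.305, 'cx': 322.69, 'cy': 198.464, 'D': [0.011, 0.0, 0.0, 0.0, 0.0], 'pose': [[-0.025, -0.983, 0.181, 0.36], [-1.0, 0.026, 0.002, 0.014], [-0.007, -0.181, -0.983, 1.1], [0.0, 0.0, 0.0, 1.0]]}
0.1 [0.27682513 0.61519366 0.24770537] [ 3.14009079e+00 -1.40949144e-04 -4.22921568e-01] 0.08774351848021794 [-0.14693724  0.26704667  0.28247454]
```

View pics/side0.png

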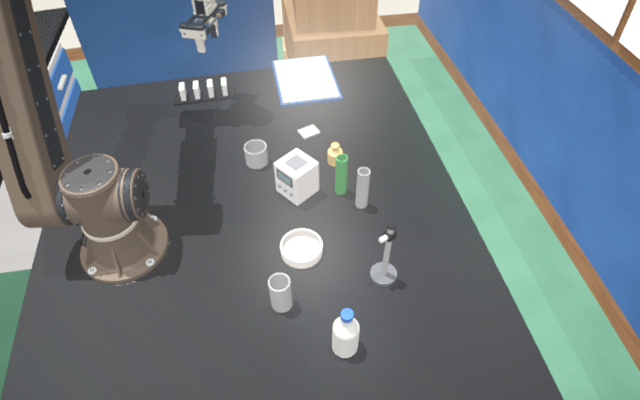

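View pics/top0.png

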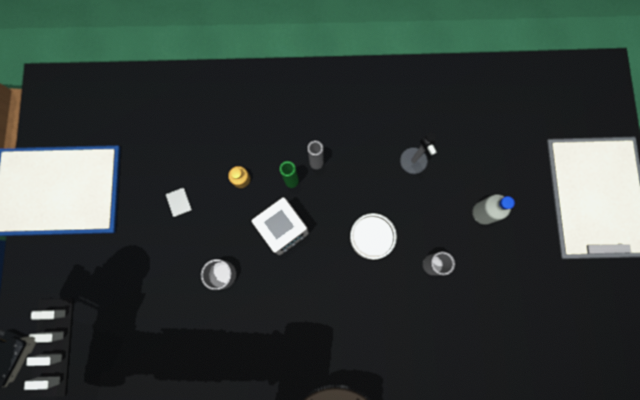

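The side view shows the low beaker (255,153), mid (281,292), tall steel (362,187), green decoy (341,174), dish (301,247) and pad (309,131). The top view shows the same things: low (218,275), mid (438,264), tall (316,155), dish (373,236), pad (178,202). I'll enlarge both.

```bash
cat > h.py <<'E'
from station import arm
import cv2,numpy as np
def cam(n):
    m=arm.camera_model(n); f=200/np.tan(np.radians(m["fovy"])/2)
    return np.array([[f,0,m["cx"]],[0,f,m["cy"]],[0,0,1]]),np.array(m["D"]),np.array(m["pose"])
def ray(n,uv):
    K,D,P=cam(n); p=cv2.undistortPoints(np.array([[uv]],float),K,D)[0,0]
    return P[:3,3],P[:3,:3]@np.array([*p,1])
def on(n,uv,z):
    o,d=ray(n,uv); return (o+d*(z-o[2])/d[2])[:2]
def proj(n,X):
    K,D,P=cam(n); T=np.linalg.inv(P)
    return cv2.projectPoints(np.array(X,float).reshape(-1,1,3),cv2.Rodrigues(T[:3,:3])[0],T[:3,3],K,D)[0][:,0]
def circ(x,y,z,r): 
    a=np.linspace(0,2*np.pi,73); return np.c_[x+r*np.cos(a),y+r*np.sin(a),0*a+z]
def crop(im,x0,y0,w,h,k,fn,polys=()):
    c=cv2.resize(im[y0:y0+h,x0:x0+w],None,fx=k,fy=k,interpolation=cv2.INTER_CUBIC)
    c=cv2.convertScaleAbs(c,alpha=1.3,beta=25)
    for p in polys: cv2.polylines(c,[np.int32(np.round(((p-[x0,y0])+.5)*k))],False,(0,0,255),1)
    for i in range(0,w,20): cv2.putText(c,str(x0+i),(int(i*k),10),0,.35,(0,255,255)); cv2.line(c,(int(i*k),12),(int(i*k),18),(0,255,255))
    for i in range(0,h,20): cv2.putText(c,str(y0+i),(0,int(i*k)),0,.35,(0,255,255))
    cv2.imwrite(fn,c)
E
python3 - <<'E'
from h import *
S=cv2.imread("pics/side0.png");T=cv2.imread("pics/top0.png")
# rim guesses: rough centre pixel in top at rim height
G=dict(dish=((373,236),.032,.054),low=((218,275),.064,.034),mid=((441,263),.098,.025),tall=((315,148),.132,.017))
from scipy.optimize import least_squares
polysT=[];polysS=[]
for k,(uv,h,r) in G.items():
    x,y=on("top",uv,h); print(k,x,y,np.hypot(x,y))
    for z in(0,h):
        c=circ(x,y,z,r); polysT.append(proj("top",c)); polysS.append(proj("side",c))
    print(proj("side",[x,y,h]))
print("pad",on("top",(178,202),.008),on("side",(309,131),.008))
crop(T,160,135,180,150,4,"pics/tl.png",polysT)
crop(S,230,110,180,210,2.85,"pics/s.png",polysS)
E
```

```text
dish 0.4620702214147323 -0.101753116577399 0.47314119060960386
[[301.4408314  243.13662252]]
low 0.37890217382036084 0.2605909270291953 0.45986355430250214
[[255.10958219 146.48826336]]
mid 0.39199663700836296 -0.2424909951888448 0.4609373560187356
[[279.32771653 278.67542685]]
tall 0.6542927848262765 0.030552895962077074 0.6550057463315827
[[364.09009828 170.01830512]]
pad [0.56168284 0.37662625] [0.56022857 0.3700656 ]
```

View pics/tl.png

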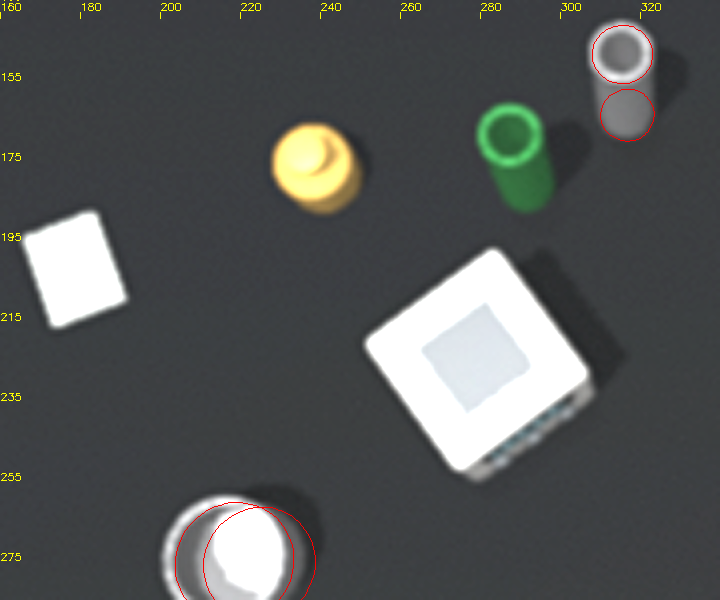

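View pics/s.png

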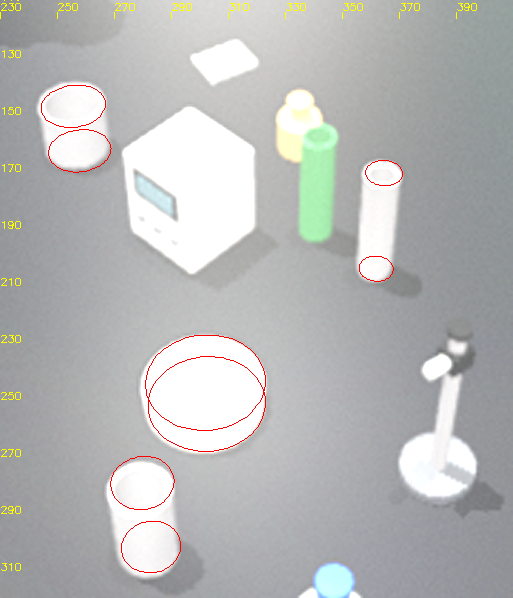

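```bash
cat > loc.py <<'E'
from h import *
from scipy.optimize import minimize
def shape(n,kind,p,h,r):
    if kind=="pad":
        c,s=np.cos(p[2]),np.sin(p[2]); R=np.array([[c,-s],[s,c]])
        b=np.array([[30,23],[30,-23],[-30,-23],[-30,23]])/1e3@R.T+p[:2]
        X=np.r_[np.c_[b,np.zeros(4)],np.c_[b,np.full(4,h)]]
    else: X=np.r_[circ(*p[:2],0,r),circ(*p[:2],h,r)]
    return cv2.convexHull(np.float32(proj(n,X)))
def seg(im,hull0,margin=9,thr=14):
    x,y,w,h=cv2.boundingRect(hull0); x-=margin;y-=margin;w+=2*margin;h+=2*margin
    k=8
    g=cv2.resize(im[y:y+h,x:x+w].max(2),None,fx=k,fy=k,interpolation=cv2.INTER_CUBIC)
    bg=np.median(np.r_[g[0],g[-1],g[:,0],g[:,-1]])
    m=(g>bg+thr).astype(np.uint8)
    cs=cv2.findContours(m,cv2.RETR_EXTERNAL,cv2.CHAIN_APPROX_NONE)[0]
    c=cv2.convexHull(max(cs,key=cv2.contourArea)).astype(np.float32)
    return (c+.5)/k-.5+np.float32([x,y])
def iou(a,b):
    i=cv2.intersectConvexConvex(a,b)[0]; return i/(cv2.contourArea(a)+cv2.contourArea(b)-i)
def fit(kind,p0,h,r,ims,thr=14,margin=9):
    tg={n:seg(im,shape(n,kind,p0,h,r),margin,thr) for n,im in ims.items()}
    out={}
    for names in [[n] for n in ims]+([list(ims)] if len(ims)>1 else []):
        q0=np.array(p0,float); sim=[q0]+[q0+d for d in np.diag([.006,.006,.15][:len(q0)])]
        o=minimize(lambda p:-sum(iou(shape(n,kind,p,h,r),tg[n]) for n in names)/len(names),q0,method="Nelder-Mead",options=dict(initial_simplex=sim,xatol=1e-5,fatol=1e-5,maxiter=400))
        out["+".join(names)]=o.x; print(kind,names,np.round(o.x,4),"iou",round(-o.fun,3))
    return out
E
python3 - <<'E'
from loc import *
S=cv2.imread("pics/side0.png");T=cv2.imread("pics/top0.png"); I=dict(side=S,top=T)
fit("dish",[.462,-.102],.032,.054,I,40)
fit("low",[.383,.263],.064,.034,I,20)
fit("mid",[.391,-.242],.098,.025,I,20,6)
fit("tall",[.654,.0305],.132,.017,I,20,5)
fit("pad",[.561,.374,.3],.008,0,I,40,6)
fit("weight",[.59,.22],.06,.023,I,40,3)
for n,uv in(("tl",(493/4+160,247/4+135)),("",(365/4+160,345/4+135)),("",(588/4+160,375/4+135)),("",(458/4+160,470/4+135))): print("readout corner",on("top",uv,.117))
print("green",on("top",(287.5,168.5),.132),"bottle",on("top",(508,202),.15),"stand",on("top",(414,160),.014),on("side",(384,274),.014))
E
```

```text
dish ['side'] [ 0.4598 -0.1036] iou 0.965
dish ['top'] [ 0.4615 -0.1042] iou 0.926
dish ['side', 'top'] [ 0.4611 -0.103 ] iou 0.942
low ['side'] [0.3773 0.2657] iou 0.943
low ['top'] [0.3809 0.2689] iou 0.953
low ['side', 'top'] [0.3796 0.2683] iou 0.924
mid ['side'] [ 0.3895 -0.247 ] iou 0.944
mid ['top'] [ 0.3916 -0.2489] iou 0.929
mid ['side', 'top'] [ 0.3907 -0.2474] iou 0.923
tall ['side'] [0.6521 0.0307] iou 0.905
tall ['top'] [0.6574 0.0319] iou 0.91
tall ['side', 'top'] [0.6546 0.0319] iou 0.875
pad ['side'] [0.559  0.3753 0.3785] iou 0.94
pad ['top'] [0.5626 0.3778 0.3107] iou 0.894
pad ['side', 'top'] [0.5602 0.377  0.3346] iou 0.89
weight ['side'] [0.6137 0.2215] iou 0.666
weight ['top'] [0.6139 0.2206] iou 0.69
weight ['side', 'top'] [0.6138 0.2207] iou 0.677
readout corner [0.54726919 0.1045448 ]
readout corner [0.49377023 0.17615638]
readout corner [0.473793   0.05262881]
readout corner [0.4233719  0.12487617]
green [0.60841393 0.09305963] bottle [ 0.51661135 -0.38235551] stand [ 0.65201409 -0.21519245] [ 0.64965541 -0.2218727 ]
```

>>> {"name": "arm_command", "arguments": {
  "series": [0,0,0,0.5,0.15,0,0.75,0,0,0,1,0.3,0,0.75],
  "force": 20
}}

```text
t: 0.35
eef_pos: [0.3561, 0.5464, 0.2479]
ee_rot: [3.14, -0.0, -0.421]
force: [0.7, 0.7, 0.7]
width: 0.073
gripper_force: 0.0
```

>>> {"name": "arm_command", "arguments": {
  "series": [0,0,0,0.5,0.15,0,0.75,0,0,0,1,0.3,0,0.75]
}}

```text
t: 0.6
eef_pos: [0.4356, 0.4774, 0.2482]
ee_rot: [3.141, 0.0, -0.423]
force: [1.4, 1.3, -0.6]
width: 0.0659
gripper_force: 0.0
```

>>> {"name": "arm_command", "arguments": {
  "series": [0,0,0,0.4,0.12,0.4,0.75,0,0,0,0.8,0.25,0.8,0.75,0,0,0,1,0.3,1,0.75]
}}

```text
t: 0.98
eef_pos: [0.514, 0.4078, 0.1458]
ee_rot: [3.138, 0.001, -0.425]
force: [0.3, 0.4, -1.1]
width: 0.0657
gripper_force: 0.0
```

>>> {"name": "arm_command", "arguments": {
  "series": [0,0,-0.11,0.2,0.05,0.2,0.75,0,0,-0.22,0.4,0.1,0.4,0.75,0,0,-0.33,0.57,0.11,0.6,0.75,0,0,-0.44,0.57,0.11,0.6,0.75,0,0,-0.483,0.57,0.11,0.6,0.75,0,0,-0.483,0.57,0.11,0.6,0.75]
}}

```text
t: 1.72
eef_pos: [0.5612, 0.3775, 0.0886]
ee_rot: [3.142, -0.0, 0.336]
force: [0.3, 0.7, -0.4]
width: 0.0658
gripper_force: 0.0
```

```bash
cat > d.py <<'E'
from station import arm
import numpy as np,sys
# usage: d.py x y z yaw -> delta in tool units
s=arm.get_state(); p=s["eef_pos"]; r=s["ee_rot"]
print("t",round(s["t"],2),"pos",np.round(p,4),"rot",np.round(r,3),"w",round(s["width"],4),"gf",np.round(s["gripper_force"],1),"F",np.round(s["force"],1))
from scipy.spatial.transform import Rotation as R
M=R.from_euler("xyz",r).as_matrix()
a=[float(v) for v in sys.argv[1:]]
for i in range(0,len(a),3): d=np.array(a[i:i+3])-p; print("tool delta /0.1:",np.round(M.T@d*10,3))
E
python3 d.py .5605 .377 .0245
```

```text
t 1.73 pos [0.5612 0.3775 0.0886] rot [ 3.142 -0.     0.336] w 0.0658 gf 0.0 F [ 0.3  0.7 -0.4]
tool delta /0.1: [-0.008  0.002  0.641]
```

>>> {"name": "arm_command", "arguments": {
  "series": [0,0,0,-0.01,0,0.4,0.75,0,0,0,-0.01,0,0.6,0.75,0,0,0,-0.01,0,0.64,0.75,0,0,0,-0.01,0,0.64,0.4,0,0,0,-0.01,0,0.64,0.4,0,0,0,-0.01,0,0.64,0.4,0,0,0,-0.01,0,0.64,0.4],
  "force": 20
}}

```text
t: 2.6
eef_pos: [0.5606, 0.3771, 0.0257]
ee_rot: [-3.141, -0.002, 0.336]
force: [-0.0, 0.0, 5.9]
width: 0.0455
gripper_force: 20.0
```

>>> {"name": "arm_command", "arguments": {
  "series": [0,0,0,0,0,-0.3,0.4,0,0,0,0,0,-0.8,0.4,0,0,0,0,0,-0.8,0.4]
}}

```text
t: 2.98
eef_pos: [0.5622, 0.3785, 0.1094]
ee_rot: [-3.138, -0.007, 0.337]
force: [-0.1, -0.4, -0.4]
width: 0.0452
gripper_force: 20.0
```

```bash
python3 - <<'E'
from h import *
for n,b in(("side",(240,60,120,110)),("top",(110,140,120,110))):
    cv2.imwrite(f"pics/{n}1.png",arm.grab_frame(n))
a=[cv2.resize(cv2.imread(f"pics/{n}1.png")[y:y+h,x:x+w],None,fx=3.3,fy=3.3,interpolation=cv2.INTER_CUBIC) for n,(x,y,w,h) in (("side",(250,70,120,110)),("top",(120,130,120,110)))]
cv2.imwrite("pics/grip1.png",np.hstack(a))
E
python3 d.py .4607 -.1035 .12
```

```text
t 3.08 pos [0.5601 0.3767 0.1053] rot [-3.141e+00 -1.000e-03  3.360e-01] w 0.0453 gf 20.0 F [ 0.1 -0.5 -0.3]
tool delta /0.1: [-2.52   4.207 -0.154]
```

View pics/grip1.png

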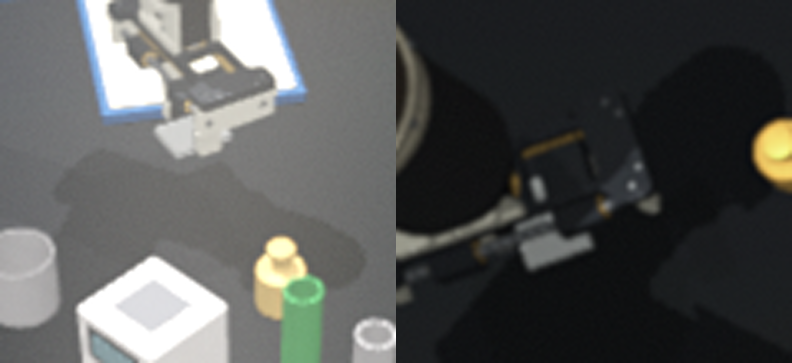

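>>> {"name": "arm_command", "arguments": {
  "series": [0,0,0,-0.1,0.2,-0.4,0.4,0,0,0,-0.3,0.5,-0.75,0.4,0,0,0,-0.5,0.84,-0.75,0.4]
}}

```text
t: 3.45
eef_pos: [0.5411, 0.2807, 0.1812]
ee_rot: [-3.141, -0.003, 0.337]
force: [-0.1, -0.6, -0.6]
width: 0.0454
gripper_force: 20.0
```

>>> {"name": "arm_command", "arguments": {
  "series": [0,0,0,-0.25,0.42,0,0.4,0,0,0,-0.5,0.84,0,0.4]
}}

```text
t: 3.7
eef_pos: [0.5199, 0.1833, 0.1783]
ee_rot: [3.141, 0.002, 0.336]
force: [0.4, -0.9, -0.4]
width: 0.0454
gripper_force: 20.0
```

>>> {"name": "arm_command", "arguments": {
  "series": [0,0,0,-0.25,0.42,0,0.4,0,0,0,-0.5,0.84,0,0.4]
}}

```text
t: 3.95
eef_pos: [0.5003, 0.0875, 0.1784]
ee_rot: [3.141, 0.002, 0.336]
force: [0.8, -1.6, -1.2]
width: 0.0457
gripper_force: 20.0
```

>>> {"name": "arm_command", "arguments": {
  "series": [0,0,0,-0.25,0.42,0,0.4,0,0,0,-0.5,0.84,0,0.4]
}}

```text
t: 4.2
eef_pos: [0.4808, -0.0082, 0.1785]
ee_rot: [-3.141, 0.002, 0.336]
force: [1.2, -0.5, 1.1]
width: 0.0453
gripper_force: 20.0
```

>>> {"name": "arm_command", "arguments": {
  "series": [0,0,0,-0.25,0.42,0,0.4,0,0,0,-0.45,0.75,0,0.4,0,0,0,-0.52,0.85,0,0.4,0,0,0,-0.52,0.85,0,0.4]
}}

```text
t: 4.7
eef_pos: [0.4604, -0.1044, 0.1788]
ee_rot: [-3.141, 0.001, 0.334]
force: [-0.8, 0.2, -0.3]
width: 0.0456
gripper_force: 20.0
```

```bash
python3 d.py .4607 -.1035 .033
```

```text
t 4.7 pos [ 0.4604 -0.1044  0.1788] rot [-3.141e+00  1.000e-03  3.340e-01] w 0.0456 gf 20.0 F [-0.8  0.2 -0.3]
tool delta /0.1: [ 0.008 -0.007  1.458]
```

>>> {"name": "arm_command", "arguments": {
  "series": [0,0,0,0,0,0.4,0.4,0,0,0,0,0,0.9,0.4,0,0,0,0,0,1,0.4,0,0,0,0,0,1,0.4]
}}

```text
t: 5.2
eef_pos: [0.4613, -0.1034, 0.0796]
ee_rot: [3.141, 0.001, 0.337]
force: [0.4, -0.0, 0.4]
width: 0.0454
gripper_force: 20.0
```

```bash
python3 - <<'E'
from h import *
s=arm.get_state();print(s["eef_pos"])
p=s["eef_pos"];yaw=s["ee_rot"][2]
for n in("side","top"): cv2.imwrite(f"pics/{n}2.png",arm.grab_frame(n))
S=cv2.imread("pics/side2.png");T=cv2.imread("pics/top2.png")
x,y=.4607,-.1035
c,sn=np.cos(yaw),np.sin(yaw)
b=np.array([[30,23],[30,-23],[-30,-23],[-30,23],[30,23]])/1e3@np.array([[c,sn],[-sn,c]])+p[:2]
def P(n): return [proj(n,circ(x,y,.032,.054)),proj(n,circ(x,y,0,.054)),proj(n,np.c_[b,np.full(5,p[2]-.0257)])]
crop(S,255,180,100,110,4,"pics/a.png",P("side")); crop(T,325,185,100,110,4,"pics/b.png",P("top"))
cv2.imwrite("pics/grip2.png",np.hstack([cv2.imread("pics/a.png"),cv2.imread("pics/b.png")]))
E
```

```text
[ 0.46130618 -0.10341645  0.0796393 ]
```

View pics/grip2.png

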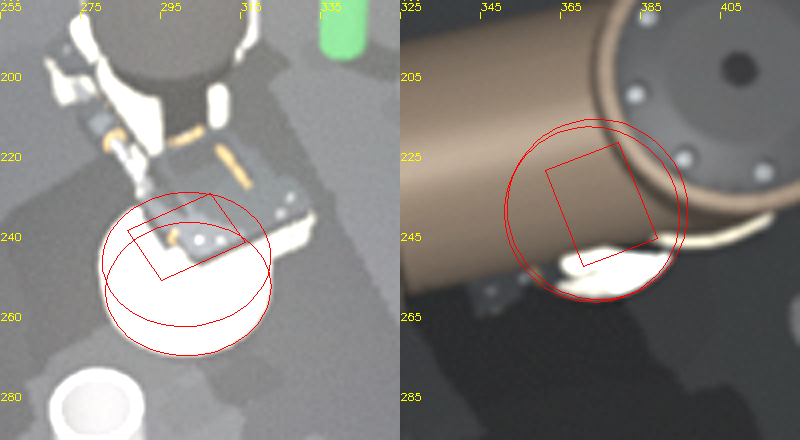

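The overlay matches the dish in both views (side centre 301,243), with the hand centred over it. I'll lower the pad slowly.

>>> {"name": "arm_command", "arguments": {
  "series": [0,0,0,0,0,0.15,0.4,0,0,0,0,0,0.28,0.4,0,0,0,0,0,0.36,0.4,0,0,0,0,0,0.42,0.4,0,0,0,0,0,0.46,0.4,0,0,0,0,0,0.46,0.4]
}}

```text
t: 6.05
eef_pos: [0.4609, -0.104, 0.0334]
ee_rot: [-3.142, 0.0, 0.336]
force: [0.1, -0.6, 0.2]
width: 0.0454
gripper_force: 20.0
```

```bash
python3 d.py .4607 -.1035 .031; python3 -c "
from station import arm;print(arm.get_state()['moment'])"
```

```text
t 6.05 pos [ 0.4609 -0.104   0.0334] rot [-3.142  0.     0.336] w 0.0454 gf 20.0 F [ 0.1 -0.6  0.2]
tool delta /0.1: [-0.001 -0.005  0.024]
[-0.13625366 -0.00915538  0.00204495]
```

>>> {"name": "arm_command", "arguments": {
  "series": [0,0,0,0,0,0.02,0.4,0,0,0,0,0,0.025,0.4,0,0,0,0,0,0.025,0.4]
}}

```text
t: 6.42
eef_pos: [0.461, -0.1039, 0.0311]
ee_rot: [3.142, -0.0, 0.336]
force: [0.2, -0.2, -0.3]
width: 0.0451
gripper_force: 20.0
```

>>> {"name": "arm_command", "arguments": {
  "series": [0,0,0,0,0,0,0.575,0,0,0,0,0,0,0.575,0,0,0,0,0,-0.05,0.575,0,0,0,0,0,-0.3,0.575,0,0,0,0,0,-0.7,0.575,0,0,0,0,0,-1,0.575]
}}

```text
t: 7.18
eef_pos: [0.4613, -0.1039, 0.133]
ee_rot: [3.141, -0.001, 0.336]
force: [-0.2, -0.1, -1.0]
width: 0.0504
gripper_force: 0.0
```

```bash
python3 d.py .3793 .2675 .18 .3793 .2675 .051
```

```text
t 7.17 pos [ 0.4613 -0.1039  0.133 ] rot [ 3.141e+00 -1.000e-03  3.360e-01] w 0.0504 gf 0.0 F [-0.2 -0.1 -1. ]
tool delta /0.1: [ 0.452 -3.777 -0.471]
tool delta /0.1: [ 0.45  -3.777  0.819]
```

>>> {"name": "arm_command", "arguments": {
  "series": [0,0,0,0,-0.3,-0.4,0.8,0,0,0,0.11,-0.7,-0.47,1,0,0,0,0.11,-0.944,-0.47,1]
}}

```text
t: 7.55
eef_pos: [0.4407, -0.0097, 0.1796]
ee_rot: [-3.141, -0.003, 0.336]
force: [0.5, 0.2, -0.7]
width: 0.0748
gripper_force: 0.0
```

>>> {"name": "arm_command", "arguments": {
  "series": [0,0,0,0.05,-0.5,0,1,0,0,0,0.113,-0.944,0,1]
}}

```text
t: 7.8
eef_pos: [0.4193, 0.0829, 0.1787]
ee_rot: [-3.141, -0.001, 0.336]
force: [0.2, -0.0, 0.8]
width: 0.0871
gripper_force: 0.0
```

>>> {"name": "arm_command", "arguments": {
  "series": [0,0,0,0.05,-0.5,0,1,0,0,0,0.113,-0.944,0,1]
}}

```text
t: 8.05
eef_pos: [0.3987, 0.1761, 0.1787]
ee_rot: [-3.141, -0.001, 0.336]
force: [0.3, 0.3, -0.7]
width: 0.0878
gripper_force: 0.0
```

>>> {"name": "arm_command", "arguments": {
  "series": [0,0,0,0.05,-0.5,0.1,1,0,0,0,0.11,-0.85,0.3,1,0,0,0,0.113,-0.944,0.5,1,0,0,0,0.113,-0.944,0.5,1]
}}

```text
t: 8.55
eef_pos: [0.3781, 0.2671, 0.1271]
ee_rot: [3.14, 0.002, 0.337]
force: [0.5, -0.0, 0.7]
width: 0.0877
gripper_force: 0.0
```

```bash
python3 d.py .3793 .2675 .051;python3 - <<'E'
from loc import *
s=arm.get_state();p=s["eef_pos"]
I={n:arm.grab_frame(n) for n in("side","top")}
for n in I: cv2.imwrite(f"pics/{n}3.png",I[n])
x,y=.4607,-.1035
def P(n): return [proj(n,circ(x,y,.032,.05)),proj(n,circ(x,y,.005,.05))]
def st(im): return cv2.convertScaleAbs(im,alpha=.0+3,beta=-480)
a=crop(I["side"],265,205,75,80,5,"pics/a.png",[]); crop(I["side"],225,90,75,80,5,"pics/b.png",[])
A=cv2.resize(st(I["side"])[205:285,265:340],None,fx=5,fy=5,interpolation=cv2.INTER_CUBIC)
cv2.imwrite("pics/v3.png",np.hstack([A,cv2.imread("pics/b.png")]))
E
```

```text
t 8.55 pos [0.3781 0.2671 0.1271] rot [3.14e+00 2.00e-03 3.37e-01] w 0.0877 gf 0.0 F [ 0.5 -0.   0.7]
tool delta /0.1: [ 0.015 -0.001  0.761]
```

View pics/v3.png

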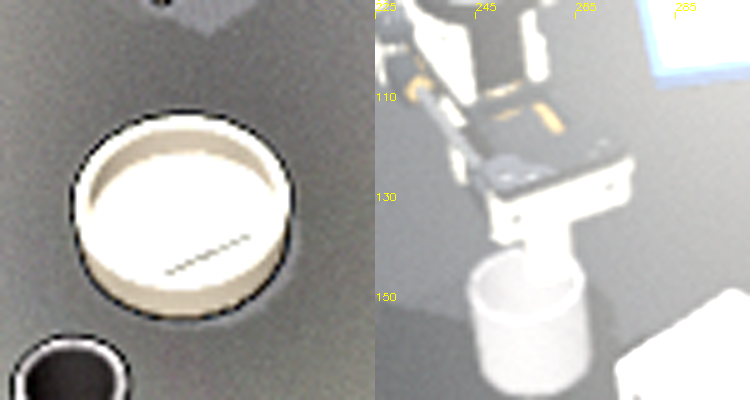

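>>> {"name": "arm_command", "arguments": {
  "series": [0,0,0,0.01,0,0.2,1,0,0,0,0.01,0,0.4,1,0,0,0,0.01,0,0.46,1]
}}

```text
t: 9.02
eef_pos: [0.3801, 0.267, 0.0822]
ee_rot: [3.141, 0.0, 0.335]
force: [-0.7, 0.4, -0.6]
width: 0.0875
gripper_force: 0.0
```

```bash
python3 d.py .3793 .2675 .051;python3 - <<'E'
from h import *
for z in(.013,): print([np.round(on("side",uv,z),4) for uv in((298,259.4),(315,252.2))])
p=np.array([.461,-.104]);c,s=np.cos(.336),np.sin(.336)
print([np.round(p+[c*a+s*.023,s*a-c*.023],4) for a in(-.03,.03)])
E
```

```text
t 9.03 pos [0.3801 0.267  0.0822] rot [3.141 0.    0.335] w 0.0875 gf 0.0 F [-0.7  0.4 -0.6]
tool delta /0.1: [-0.006 -0.008  0.312]
[array([ 0.4469, -0.137 ]), array([ 0.4934, -0.1228])]
[array([ 0.4403, -0.1356]), array([ 0.4969, -0.1158])]
```

>>> {"name": "arm_command", "arguments": {
  "series": [0,0,0,0,0,0.25,1,0,0,0,0,0,0.31,1,0,0,0,0,0,0.31,0.65,0,0,0,0,0,0.31,0.65,0,0,0,0,0,0.31,0.65,0,0,0,0,0,0.31,0.65],
  "force": 25
}}

```text
t: 9.78
eef_pos: [0.3802, 0.268, 0.0519]
ee_rot: [-3.141, -0.001, 0.336]
force: [-0.6, -0.7, 6.3]
width: 0.0682
gripper_force: 25.0
```

>>> {"name": "arm_command", "arguments": {
  "series": [0,0,0,0,0,-0.1,0.65,0,0,0,0,0,-0.5,0.65,0,0,0,0,0,-1,0.65,0,0,0,0,0,-1,0.65]
}}

```text
t: 10.28
eef_pos: [0.3813, 0.2698, 0.1553]
ee_rot: [-3.137, -0.007, 0.337]
force: [-0.4, -0.1, -1.8]
width: 0.0686
gripper_force: 25.0
```

```bash
python3 d.py .4607 -.1035 .19
```

```text
t 10.28 pos [0.3813 0.2698 0.1553] rot [-3.137 -0.007  0.337] w 0.0686 gf 25.0 F [-0.4 -0.1 -1.8]
tool delta /0.1: [-0.481  3.784 -0.368]
```

>>> {"name": "arm_command", "arguments": {
  "series": [0,0,0,0,0.1,-0.3,0.65,0,0,0,-0.05,0.5,-0.42,0.65,0,0,0,-0.12,0.944,-0.42,0.65]
}}

```text
t: 10.65
eef_pos: [0.3998, 0.1742, 0.1936]
ee_rot: [-3.141, -0.001, 0.337]
force: [0.3, -0.9, -1.6]
width: 0.0685
gripper_force: 25.0
```

>>> {"name": "arm_command", "arguments": {
  "series": [0,0,0,-0.06,0.5,0,0.65,0,0,0,-0.12,0.944,0,0.65]
}}

```text
t: 10.9
eef_pos: [0.4189, 0.0799, 0.1927]
ee_rot: [-3.141, 0.001, 0.336]
force: [0.2, -0.4, -1.7]
width: 0.0689
gripper_force: 25.0
```

>>> {"name": "arm_command", "arguments": {
  "series": [0,0,0,-0.06,0.5,0,0.65,0,0,0,-0.12,0.944,0,0.65]
}}

```text
t: 11.15
eef_pos: [0.4388, -0.0132, 0.1927]
ee_rot: [-3.141, 0.001, 0.336]
force: [1.1, 0.3, -0.6]
width: 0.0685
gripper_force: 25.0
```

>>> {"name": "arm_command", "arguments": {
  "series": [0,0,0,-0.06,0.5,0.2,0.65,0,0,0,-0.1,0.85,0.5,0.65,0,0,0,-0.12,0.944,0.7,0.65,0,0,0,-0.12,0.944,0.7,0.65]
}}

```text
t: 11.65
eef_pos: [0.4573, -0.1054, 0.1212]
ee_rot: [-3.14, 0.005, 0.334]
force: [0.1, 0.3, -0.3]
width: 0.0686
gripper_force: 25.0
```

```bash
python3 d.py .4607 -.1035 .0655; python3 - <<'E'
from h import *
s=arm.get_state();p=s["eef_pos"]
for n in("side",):
    im=arm.grab_frame(n); cv2.imwrite("pics/side4.png",im)
    x,y=.4607,-.1035; b=p[2]-.051
    crop(im,250,165,110,120,5,"pics/v4.png",[proj(n,circ(x,y,.032,.054)),proj(n,circ(*p[:2],b,.034)),proj(n,circ(*p[:2],b+.064,.034))])
E
```

```text
t 11.65 pos [ 0.4573 -0.1054  0.1212] rot [-3.14   0.005  0.334] w 0.0686 gf 25.0 F [ 0.1  0.3 -0.3]
tool delta /0.1: [ 0.041 -0.007  0.557]
```

View pics/v4.png

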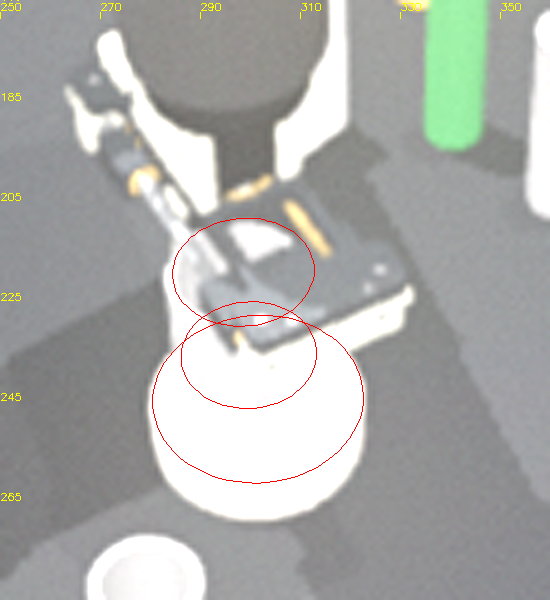

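The side view shows the low beaker above the dish, its rim about 1 px left of the prediction (left edge 283 against 284.5). I'll nudge it +x and lower.

>>> {"name": "arm_command", "arguments": {
  "series": [0,0,0,0.04,0,0.15,0.65,0,0,0,0.04,0,0.3,0.65,0,0,0,0.04,0,0.4,0.65,0,0,0,0.04,0,0.46,0.65,0,0,0,0.04,0,0.46,0.65]
}}

```text
t: 12.32
eef_pos: [0.4627, -0.1031, 0.0768]
ee_rot: [-3.142, 0.001, 0.336]
force: [0.3, -0.2, -1.4]
width: 0.0685
gripper_force: 25.0
```

```bash
python3 d.py .4617 -.1035 .065
```

```text
t 12.32 pos [ 0.4627 -0.1031  0.0768] rot [-3.142e+00  1.000e-03  3.360e-01] w 0.0685 gf 25.0 F [ 0.3 -0.2 -1.4]
tool delta /0.1: [-0.011  0.     0.118]
```

>>> {"name": "arm_command", "arguments": {
  "series": [0,0,0,-0.01,0,0.06,0.65,0,0,0,-0.01,0,0.1,0.65,0,0,0,-0.01,0,0.12,0.65,0,0,0,-0.01,0,0.12,0.65]
}}

```text
t: 12.82
eef_pos: [0.4619, -0.1037, 0.065]
ee_rot: [3.142, 0.0, 0.336]
force: [0.1, 0.8, -0.9]
width: 0.0686
gripper_force: 25.0
```

```bash
python3 d.py .4617 -.1035 .065
```

```text
t 12.82 pos [ 0.4619 -0.1037  0.065 ] rot [3.142 0.    0.336] w 0.0686 gf 25.0 F [ 0.1  0.8 -0.9]
tool delta /0.1: [-0.001 -0.002  0.   ]
```

>>> {"name": "arm_command", "arguments": {
  "series": [0,0,0,0,0,0.01,0.65,0,0,0,0,0,0.015,0.65,0,0,0,0,0,0.015,0.65]
}}

```text
t: 13.2
eef_pos: [0.462, -0.1037, 0.0648]
ee_rot: [3.141, -0.001, 0.336]
force: [-5.1, 2.0, 16.6]
width: 0.0686
gripper_force: 25.0
```

>>> {"name": "arm_command", "arguments": {
  "series": [0,0,0,0,0,0,0.9,0,0,0,0,0,0,1,0,0,0,0,0,0,1,0,0,0,0,0,-0.4,1,0,0,0,0,0,-1,1]
}}

```text
t: 13.82
eef_pos: [0.4606, -0.1038, 0.1632]
ee_rot: [-3.141, 0.005, 0.336]
force: [1.1, -0.3, -0.7]
width: 0.0875
gripper_force: 0.0
```

>>> {"name": "arm_command", "arguments": {
  "series": [0,0,0,-0.3,0.3,-0.3,1,0,0,0,-0.5,0.5,-0.3,1]
}}

```text
t: 14.08
eef_pos: [0.4321, -0.1681, 0.1963]
ee_rot: [3.14, -0.005, 0.337]
force: [1.0, -0.6, -0.8]
width: 0.0878
gripper_force: 0.0
```

```bash
python3 d.py .3905 -.248 .12 .3905 -.248 .088
```

```text
t 14.07 pos [ 0.4321 -0.1681  0.1963] rot [ 3.14  -0.005  0.337] w 0.0878 gf 0.0 F [ 1.  -0.6 -0.8]
tool delta /0.1: [-0.66   0.615  0.761]
tool delta /0.1: [-0.662  0.614  1.081]
```

>>> {"name": "arm_command", "arguments": {
  "series": [0,0,0,-0.4,0.4,0.1,0.9,0,0,0,-0.67,0.61,0.5,0.9,0,0,0,-0.67,0.61,0.66,0.9,0,0,0,-0.67,0.61,0.66,0.9,0,0,0,-0.67,0.61,0.66,0.9]
}}

```text
t: 14.7
eef_pos: [0.3887, -0.247, 0.1282]
ee_rot: [3.141, -0.001, 0.337]
force: [-0.3, -0.3, 0.4]
width: 0.0787
gripper_force: 0.0
```

```bash
python3 d.py .3905 -.248 .088; python3 - <<'E'
from loc import *
s=arm.get_state();p=s["eef_pos"]
for n in("side","top"):
    im=arm.grab_frame(n); cv2.imwrite(f"pics/{n}5.png",im)
    L=[proj(n,circ(.461,-.1037,.077,.034)),proj(n,circ(.4607,-.1035,.032,.054)),proj(n,circ(*p[:2],.098,.025))]
    b=(245,195,95,110) if n=="side" else (345,190,95,110)
    crop(im,*b,4.2,f"pics/{n}c.png",L)
cv2.imwrite("pics/v5.png",np.hstack([cv2.imread("pics/sidec.png"),cv2.imread("pics/topc.png")]))
E
```

```text
t 14.7 pos [ 0.3887 -0.247   0.1282] rot [ 3.141e+00 -1.000e-03  3.370e-01] w 0.0787 gf 0.0 F [-0.3 -0.3  0.4]
tool delta /0.1: [0.014 0.016 0.402]
```

View pics/v5.png

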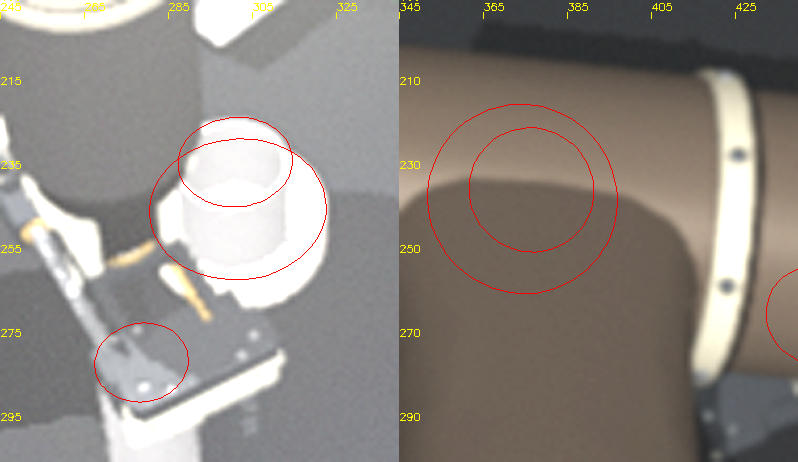

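The side view shows the low beaker standing in the middle of the dish, its rim (301,233) on the prediction. I'll descend on the mid beaker.

>>> {"name": "arm_command", "arguments": {
  "series": [0,0,0,0.01,0.01,0.1,0.9,0,0,0,0.015,0.015,0.22,0.9,0,0,0,0.015,0.015,0.22,0.9]
}}

```text
t: 15.18
eef_pos: [0.3891, -0.2476, 0.1043]
ee_rot: [-3.14, 0.002, 0.336]
force: [-0.3, 0.2, -0.2]
width: 0.0787
gripper_force: 0.0
```

```bash
python3 d.py .3905 -.248 .088
```

```text
t 15.18 pos [ 0.3891 -0.2476  0.1043] rot [-3.14e+00  2.00e-03  3.36e-01] w 0.0787 gf 0.0 F [-0.3  0.2 -0.2]
tool delta /0.1: [0.012 0.008 0.163]
```

>>> {"name": "arm_command", "arguments": {
  "series": [0,0,0,0.01,0.01,0.1,0.9,0,0,0,0.01,0.01,0.16,0.9,0,0,0,0.01,0.01,0.16,0.6,0,0,0,0.01,0.01,0.16,0.5,0,0,0,0.01,0.01,0.16,0.45,0,0,0,0.01,0.01,0.16,0.45,0,0,0,0.01,0.01,0.16,0.45],
  "force": 25
}}

```text
t: 16.05
eef_pos: [0.3913, -0.2486, 0.0898]
ee_rot: [3.141, -0.0, 0.336]
force: [-0.4, 0.5, 1.6]
width: 0.0491
gripper_force: 25.0
```

>>> {"name": "arm_command", "arguments": {
  "series": [0,0,0,0,0,-0.1,0.45,0,0,0,0,0,-0.6,0.45,0,0,0,0,0,-1,0.45,0,0,0,0,0,-1,0.45]
}}

```text
t: 16.55
eef_pos: [0.393, -0.249, 0.1932]
ee_rot: [3.138, -0.006, 0.336]
force: [0.3, 0.3, -2.8]
width: 0.0494
gripper_force: 25.0
```

```bash
python3 d.py .4612 -.1037 .19; python3 - <<'E'
from h import *
for n in("side","top"): cv2.imwrite(f"pics/{n}6.png",arm.grab_frame(n))
E
```

```text
t 16.55 pos [ 0.393  -0.249   0.1932] rot [ 3.138 -0.006  0.336] w 0.0494 gf 25.0 F [ 0.3  0.3 -2.8]
tool delta /0.1: [ 1.123 -1.147  0.034]
```

>>> {"name": "arm_command", "arguments": {
  "series": [0,0,0,0.3,-0.3,0,0.45,0,0,0,0.56,-0.57,0,0.45,0,0,0,0.85,-0.87,0,0.45,0,0,0,1,-1,0,0.45]
}}

```text
t: 17.15
eef_pos: [0.4524, -0.1197, 0.1884]
ee_rot: [-3.141, 0.002, 0.337]
force: [0.8, -0.0, -2.3]
width: 0.0491
gripper_force: 25.0
```

>>> {"name": "arm_command", "arguments": {
  "series": [0,0,0,0.1,-0.12,0,0.45,0,0,0,0.13,-0.15,0,0.45,0,0,0,0.13,-0.15,0,0.45,0,0,0,0.13,-0.15,0,0.45]
}}

```text
t: 17.65
eef_pos: [0.4596, -0.1033, 0.1895]
ee_rot: [-3.142, 0.0, 0.335]
force: [-0.7, -0.1, -2.4]
width: 0.0497
gripper_force: 25.0
```

```bash
python3 d.py .4612 -.1037 .106; python3 - <<'E'
from loc import *
p=arm.get_state()["eef_pos"]
im=arm.grab_frame("side"); cv2.imwrite("pics/side7.png",im)
E
```

```text
t 17.65 pos [ 0.4596 -0.1033  0.1895] rot [-3.142  0.     0.335] w 0.0497 gf 25.0 F [-0.7 -0.1 -2.4]
tool delta /0.1: [0.014 0.01  0.835]
```

>>> {"name": "arm_command", "arguments": {
  "series": [0,0,0,0.015,0.01,0.15,0.45,0,0,0,0.015,0.01,0.25,0.45,0,0,0,0.015,0.01,0.32,0.45,0,0,0,0.015,0.01,0.36,0.45,0,0,0,0.015,0.01,0.36,0.45]
}}

```text
t: 18.32
eef_pos: [0.4616, -0.1031, 0.1533]
ee_rot: [-3.142, 0.001, 0.336]
force: [0.6, -0.3, -1.2]
width: 0.0492
gripper_force: 25.0
```

```bash
python3 d.py .4612 -.1037 .106
```

```text
t 18.32 pos [ 0.4616 -0.1031  0.1533] rot [-3.142e+00  1.000e-03  3.360e-01] w 0.0492 gf 25.0 F [ 0.6 -0.3 -1.2]
tool delta /0.1: [-0.005  0.004  0.473]
```

>>> {"name": "arm_command", "arguments": {
  "series": [0,0,0,0,0,0.15,0.45,0,0,0,0,0,0.3,0.45,0,0,0,0,0,0.4,0.45,0,0,0,0,0,0.45,0.45,0,0,0,0,0,0.45,0.45]
}}

```text
t: 18.95
eef_pos: [0.4617, -0.1032, 0.1085]
ee_rot: [3.142, 0.0, 0.336]
force: [0.1, -0.6, -1.1]
width: 0.0492
gripper_force: 25.0
```

>>> {"name": "arm_command", "arguments": {
  "series": [0,0,0,0,0,0.01,0.45,0,0,0,0,0,0.02,0.45,0,0,0,0,0,0.02,0.45]
}}

```text
t: 19.32
eef_pos: [0.4619, -0.1031, 0.1068]
ee_rot: [3.141, -0.001, 0.336]
force: [-0.5, 0.5, -1.0]
width: 0.0492
gripper_force: 25.0
```

```bash
python3 d.py .4612 -.1037 .106
```

```text
t 19.32 pos [ 0.4619 -0.1031  0.1068] rot [ 3.141e+00 -1.000e-03  3.360e-01] w 0.0492 gf 25.0 F [-0.5  0.5 -1. ]
tool delta /0.1: [-0.009  0.003  0.008]
```

>>> {"name": "arm_command", "arguments": {
  "series": [0,0,0,0,0,0.01,0.45,0,0,0,0,0,0.015,0.45,0,0,0,0,0,0.02,0.45]
}}

```text
t: 19.7
eef_pos: [0.4627, -0.1031, 0.1066]
ee_rot: [3.141, -0.002, 0.337]
force: [-7.1, 3.9, 24.6]
width: 0.0495
gripper_force: 25.1
```

>>> {"name": "arm_command", "arguments": {
  "series": [0,0,0,0,0,-0.01,0.5,0,0,0,0,0,-0.01,0.7,0,0,0,0,0,-0.01,0.8,0,0,0,0,0,-0.3,0.8,0,0,0,0,0,-0.9,0.7,0,0,0,0,0,-0.9,0.57]
}}

```text
t: 20.45
eef_pos: [0.4644, -0.1031, 0.1988]
ee_rot: [3.139, -0.008, 0.337]
force: [0.1, -0.2, -0.3]
width: 0.0563
gripper_force: 0.0
```

```bash
python3 d.py .6548 .0313 .165 .6548 .0313 .121
```

```text
t 20.45 pos [ 0.4644 -0.1031  0.1988] rot [ 3.139 -0.008  0.337] w 0.0563 gf 0.0 F [ 0.1 -0.2 -0.3]
tool delta /0.1: [ 2.238 -0.64   0.354]
tool delta /0.1: [ 2.235 -0.641  0.794]
```

>>> {"name": "arm_command", "arguments": {
  "series": [0,0,0,0.45,-0.13,0,0.57,0,0,0,0.9,-0.26,0,0.57]
}}

```text
t: 20.7
eef_pos: [0.5387, -0.0485, 0.1945]
ee_rot: [-3.142, -0.0, 0.335]
force: [0.9, -1.2, 0.2]
width: 0.0503
gripper_force: 0.0
```

>>> {"name": "arm_command", "arguments": {
  "series": [0,0,0,0.45,-0.13,0,0.57,0,0,0,0.9,-0.26,0,0.57]
}}

```text
t: 20.95
eef_pos: [0.6154, 0.0061, 0.1936]
ee_rot: [-3.141, 0.001, 0.336]
force: [-0.1, -0.8, 0.2]
width: 0.05
gripper_force: 0.0
```

>>> {"name": "arm_command", "arguments": {
  "series": [0,0,0,0.35,-0.1,0.1,0.57,0,0,0,0.45,-0.12,0.3,0.57,0,0,0,0.45,-0.12,0.34,0.57,0,0,0,0.45,-0.12,0.34,0.57]
}}

```text
t: 21.45
eef_pos: [0.652, 0.0306, 0.16]
ee_rot: [3.142, 0.002, 0.335]
force: [-0.0, -1.0, 1.2]
width: 0.0498
gripper_force: 0.0
```

```bash
python3 d.py .6548 .0313 .121; python3 - <<'E'
from loc import *
p=arm.get_state()["eef_pos"]
def st(im): return cv2.convertScaleAbs(im,alpha=1)
I={n:arm.grab_frame(n) for n in("side","top")}
for n in I: cv2.imwrite(f"pics/{n}8.png",I[n])
a=cv2.resize(I["side"][160:280,265:385],None,fx=4,fy=4,interpolation=cv2.INTER_CUBIC)
for x,y,z,r,c in((.4612,-.1035,.115,.025,(0,0,255)),(.6548,.0313,.132,.017,(0,255,0)),(.4612,-.1037,.077,.034,(255,0,0))):
    cv2.polylines(a,[np.int32(((proj("side",circ(x,y,z,r))-[265,160])+.5)*4)],True,c,1)
b=cv2.resize(I["top"][190:270,335:415],None,fx=4,fy=4,interpolation=cv2.INTER_CUBIC); b=cv2.copyMakeBorder(b,0,160,0,0,0)
for x,y,z,r,c in((.4612,-.1035,.115,.025,(0,0,255)),(.4612,-.1037,.077,.034,(255,0,0)),(.4607,-.1035,.032,.054,(0,255,255))):
    cv2.polylines(b,[np.int32(((proj("top",circ(x,y,z,r))-[335,190])+.5)*4)],True,c,1)
cv2.imwrite("pics/v8.png",np.hstack([a,b]))
E
```

```text
t 21.45 pos [0.652  0.0306 0.16  ] rot [3.142e+00 2.000e-03 3.350e-01] w 0.0498 gf 0.0 F [-0.  -1.   1.2]
tool delta /0.1: [0.03  0.003 0.39 ]
```

View pics/v8.png

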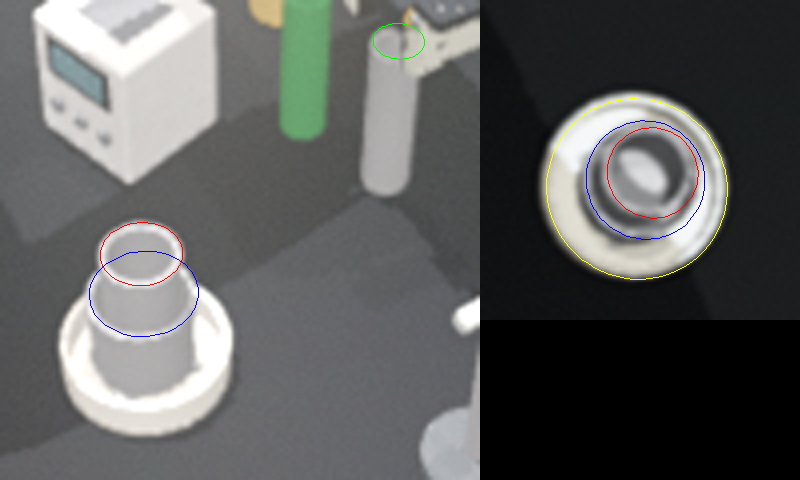

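The nest so far sits well: the mid rim (300,223) and low rim (301,233) are on the predictions. The tall rim is about 2 px left of the averaged guess, which favours the side estimate (.6525,.0307). The hand is already there.

>>> {"name": "arm_command", "arguments": {
  "series": [0,0,0,0.005,0,0.15,0.57,0,0,0,0.005,0,0.25,0.57,0,0,0,0.005,0,0.25,0.57]
}}

```text
t: 21.92
eef_pos: [0.6526, 0.0313, 0.1342]
ee_rot: [-3.141, 0.002, 0.336]
force: [0.1, 0.7, -0.3]
width: 0.05
gripper_force: 0.0
```

```bash
python3 d.py .6527 .0307 .121
```

```text
t 21.93 pos [0.6526 0.0313 0.1342] rot [-3.141e+00  2.000e-03  3.360e-01] w 0.05 gf 0.0 F [ 0.1  0.7 -0.3]
tool delta /0.1: [-0.001  0.006  0.132]
```

>>> {"name": "arm_command", "arguments": {
  "series": [0,0,0,0,0,0.1,0.57,0,0,0,0,0,0.13,0.57,0,0,0,0,0,0.13,0.48,0,0,0,0,0,0.13,0.43,0,0,0,0,0,0.13,0.39,0,0,0,0,0,0.13,0.3,0,0,0,0,0,0.13,0.3],
  "force": 25
}}

```text
t: 22.8
eef_pos: [0.6536, 0.0317, 0.1228]
ee_rot: [3.142, -0.0, 0.336]
force: [-0.4, -0.1, 1.6]
width: 0.0339
gripper_force: 25.0
```

>>> {"name": "arm_command", "arguments": {
  "series": [0,0,0,0,0,-0.1,0.3,0,0,0,0,0,-0.5,0.3,0,0,0,0,0,-1,0.3]
}}

```text
t: 23.18
eef_pos: [0.6528, 0.0314, 0.2231]
ee_rot: [-3.141, 0.003, 0.336]
force: [1.5, 0.6, -0.7]
width: 0.0339
gripper_force: 25.0
```

>>> {"name": "arm_command", "arguments": {
  "series": [0,0,0,0,0,-0.3,0.3,0,0,0,0,0,-0.42,0.3,0,0,0,0,0,-0.42,0.3]
}}

```text
t: 23.55
eef_pos: [0.6534, 0.0317, 0.2648]
ee_rot: [-3.141, -0.001, 0.336]
force: [0.2, 0.2, -1.5]
width: 0.0337
gripper_force: 25.0
```

```bash
python3 d.py .462 -.1033 .263
```

```text
t 23.55 pos [0.6534 0.0317 0.2648] rot [-3.141e+00 -1.000e-03  3.360e-01] w 0.0337 gf 25.0 F [ 0.2  0.2 -1.5]
tool delta /0.1: [-2.252  0.644  0.016]
```

>>> {"name": "arm_command", "arguments": {
  "series": [0,0,0,-0.3,0.08,0,0.3,0,0,0,-0.85,0.24,0,0.3]
}}

```text
t: 23.8
eef_pos: [0.5802, -0.019, 0.2614]
ee_rot: [-3.141, 0.004, 0.337]
force: [-0.7, -0.2, -0.5]
width: 0.0344
gripper_force: 25.0
```

>>> {"name": "arm_command", "arguments": {
  "series": [0,0,0,-0.5,0.14,0,0.3,0,0,0,-0.9,0.26,0,0.3]
}}

```text
t: 24.05
eef_pos: [0.5021, -0.0743, 0.2626]
ee_rot: [-3.141, 0.003, 0.336]
force: [-0.1, 0.1, -0.1]
width: 0.0338
gripper_force: 25.0
```

>>> {"name": "arm_command", "arguments": {
  "series": [0,0,0,-0.3,0.08,0,0.3,0,0,0,-0.47,0.13,0,0.3,0,0,0,-0.5,0.14,0,0.3,0,0,0,-0.5,0.14,0,0.3,0,0,0,-0.5,0.14,0,0.3,0,0,0,-0.5,0.14,0,0.3]
}}

```text
t: 24.8
eef_pos: [0.4626, -0.1026, 0.2643]
ee_rot: [-3.141, 0.001, 0.336]
force: [0.3, 0.2, -1.1]
width: 0.0338
gripper_force: 25.0
```

```bash
python3 d.py .462 -.1033 .263; python3 - <<'E'
from h import *
p=arm.get_state()["eef_pos"]
im=arm.grab_frame("side"); cv2.imwrite("pics/side9.png",im); print(p)
b=p[2]-.1224
e=proj("side",circ(*p[:2],b,.017)); print("tall base pred cols",e[:,0].min(),e[:,0].max(),"rows",e[:,1].min(),e[:,1].max())
e2=proj("side",circ(*p[:2],b+.06,.017)); print("tall mid pred cols",e2[:,0].min(),e2[:,0].max(),"row",e2[:,1].mean())
m=proj("side",circ(.462,-.1033,.115,.025)); print("midrim pred",m[:,0].min(),m[:,0].max(),m[:,1].min(),m[:,1].max())
r0=int(e[:,1].mean())
for r in range(r0-18,r0+34,3): print(r,*im[r,280:325].max(1))
E
```

```text
t 24.8 pos [ 0.4626 -0.1026  0.2643] rot [-3.141e+00  1.000e-03  3.360e-01] w 0.0338 gf 25.0 F [ 0.3  0.2 -1.1]
tool delta /0.1: [-0.008  0.004  0.013]
[ 0.4625986  -0.10264107  0.26426197]
tall base pred cols 292.8664796084626 307.0766432421013 rows 210.0431473486233 220.8004785403027
tall mid pred cols 291.531284577201 306.32053596386356 row 198.30693005198881
midrim pred 289.9427392484723 310.4868719667655 215.05366478051738 230.82241758228054
197 102 96 84 85 112 156 194 216 224 225 222 193 176 180 184 185 185 185 189 199 203 202 194 184 175 181 211 211 197 155 105 87 89 91 89 91 91 92 92 89 87 91 90 89 93
200 104 103 104 105 105 103 99 93 111 157 195 190 182 182 184 185 186 187 186 186 186 185 183 181 177 162 123 89 88 90 91 93 92 88 91 90 90 91 91 92 89 97 102 107 108
203 109 107 106 106 105 105 105 102 104 102 98 124 167 180 184 185 186 188 187 187 185 185 184 180 178 170 126 91 88 91 90 90 91 90 91 89 91 92 103 108 109 107 110 109 109
206 108 108 110 109 110 109 107 104 106 102 103 119 167 181 183 185 188 188 187 187 186 185 183 182 179 170 132 96 89 92 93 90 91 90 96 103 107
[... 1751 characters left out ...]
5 214 247 226 188 173 179 184 180 182 184 184 185 186 186 185 185 184 183 180 179 176 174 184 203 199 179 197 238 237 229 225 229 253 255 197 106 88 94
242 194 249 238 220 219 231 246 212 181 186 216 231 238 231 207 193 189 188 187 186 187 188 188 189 187 189 193 195 191 182 176 171 172 204 255 255 255 254 232 224 250 255 208 110 92
245 236 246 224 223 249 255 255 237 193 181 183 181 180 182 187 190 187 187 200 206 203 191 187 188 182 181 180 178 177 176 173 171 170 205 255 255 255 255 255 244 238 255 217 111 90
248 225 251 237 252 255 255 255 221 183 178 183 184 183 183 183 184 184 184 185 186 185 184 185 183 184 184 183 180 178 177 175 172 170 200 255 255 255 255 255 255 255 255 189 103 91
```

>>> {"name": "arm_command", "arguments": {
  "series": [0,0,0,0,0,0.15,0.3,0,0,0,0,0,0.25,0.3,0,0,0,0,0,0.32,0.3,0,0,0,0,0,0.4,0.3,0,0,0,0,0,0.4,0.3]
}}

```text
t: 25.48
eef_pos: [0.4618, -0.103, 0.2239]
ee_rot: [-3.141, 0.001, 0.336]
force: [-0.4, 0.5, -1.5]
width: 0.0343
gripper_force: 25.0
```

```bash
python3 d.py .462 -.1033 .1434
```

```text
t 25.48 pos [ 0.4618 -0.103   0.2239] rot [-3.141e+00  1.000e-03  3.360e-01] w 0.0343 gf 25.0 F [-0.4  0.5 -1.5]
tool delta /0.1: [0.002 0.004 0.805]
```

Inside the mouth (bottom at about .101, below the rim at .115) with no contact force. I'll continue down.

>>> {"name": "arm_command", "arguments": {
  "series": [0,0,0,0,0,0.2,0.3,0,0,0,0,0,0.4,0.3,0,0,0,0,0,0.6,0.3,0,0,0,0,0,0.72,0.3,0,0,0,0,0,0.77,0.3,0,0,0,0,0,0.79,0.3,0,0,0,0,0,0.79,0.3]
}}

```text
t: 26.35
eef_pos: [0.4625, -0.103, 0.146]
ee_rot: [3.141, -0.001, 0.336]
force: [-0.4, -0.4, -1.0]
width: 0.0341
gripper_force: 25.0
```

>>> {"name": "arm_command", "arguments": {
  "series": [0,0,0,0,0,0.01,0.3,0,0,0,0,0,0.015,0.3,0,0,0,0,0,0.02,0.3]
}}

```text
t: 26.72
eef_pos: [0.4622, -0.103, 0.1437]
ee_rot: [3.141, -0.0, 0.336]
force: [-0.7, 0.9, 2.2]
width: 0.0337
gripper_force: 25.0
```

>>> {"name": "arm_command", "arguments": {
  "series": [0,0,0,0,0,0,0.5,0,0,0,0,0,0,0.6,0,0,0,0,0,0,0.7,0,0,0,0,0,-0.3,0.7,0,0,0,0,0,-0.9,0.7]
}}

```text
t: 27.35
eef_pos: [0.4606, -0.1031, 0.2326]
ee_rot: [-3.14, 0.005, 0.336]
force: [2.7, -0.1, 0.2]
width: 0.0613
gripper_force: 0.0
```

>>> {"name": "arm_command", "arguments": {
  "series": [0,0,0,0.3,-0.3,-0.3,0.7,0,0,0,0.9,-0.9,-0.3,0.7]
}}

```text
t: 27.6
eef_pos: [0.5093, -0.008, 0.2672]
ee_rot: [3.141, -0.007, 0.334]
force: [-0.3, 0.1, -0.4]
width: 0.0612
gripper_force: 0.0
```

>>> {"name": "arm_command", "arguments": {
  "series": [0,0,0,0.3,-0.3,0,0.7,0,0,0,0.6,-0.9,0,0.7,0,0,0,0.6,-0.9,0,0.7,0,0,0,0.6,-0.9,0,0.7]
}}

```text
t: 28.1
eef_pos: [0.5345, 0.0966, 0.2632]
ee_rot: [3.141, 0.001, 0.337]
force: [0.0, -0.1, -0.6]
width: 0.0612
gripper_force: 0.0
```

```bash
python3 - <<'E'
from loc import *
I={n:arm.grab_frame(n) for n in("side","top")}
for n in I: cv2.imwrite(f"pics/{n}10.png",I[n])
# predicted rims vs image columns
for nm,x,y,z,r in(("tall",.4622,-.103,.153,.017),("mid",.462,-.1032,.115,.025),("low",.461,-.104,.077,.034)):
    e=proj("side",circ(x,y,z,r)); row=int(round((e[:,1].min()+e[:,1].max())/2)); print(nm,"pred cols",e[:,0].min().round(1),e[:,0].max().round(1),"rows",e[:,1].min().round(1),e[:,1].max().round(1))
    print(row,*I["side"][row,280:322].max(1)); c=int(e[:,0].mean()); t=int(e[:,1].min()); print("col",c,t-4,*I["side"][t-4:t+6,c].max(1))
fit("dish",[.461,-.103],.032,.054,I,40)
s=arm.get_state();print(s["t"],s["force"],s["eef_pos"],s["gripper_force"])
E
```

```text
tall pred cols 292.5 306.8 rows 207.1 217.9
212 90 88 89 91 90 90 91 89 91 91 89 91 142 228 213 182 173 172 176 179 180 181 180 179 202 252 208 119 90 95 98 105 107 108 108 107 110 110 109 109 111 107
col 299 203 209 175 115 88 108 194 209 182 179 179
mid pred cols 289.9 310.5 rows 215.0 230.8
223 96 95 94 93 94 96 94 95 97 161 235 206 172 178 181 181 181 181 182 182 182 183 181 179 179 173 171 178 196 233 185 118 106 110 109 111 111 112 114 114 111 112
col 300 211 180 180 181 181 181 180 197 239 235 187
low pred cols 286.8 314.1 rows 222.4 243.8
233 97 94 95 91 100 143 208 224 193 168 177 182 184 182 181 182 184 184 183 186 186 185 184 182 182 180 178 176 174 170 174 174 203 249 255 255 255 213 133 110 111 114
col 300 218 239 235 187 180 181 182 183 184 183 183
dish ['side'] [ 0.4601 -0.1038] iou 0.806
dish ['top'] [ 0.4614 -0.1042] iou 0.924
dish ['side', 'top'] [ 0.4612 -0.1032] iou 0.864
28.2 [-0.2629266   0.44634627  0.24781214] [0.53449924 0.09545618 0.2635558 ] 0.0
```

```bash
python3 -c "
from station import arm;print(arm.job_done())"
```

```text
the job is handed in; nothing more can be done
None
```

The job is handed in at about 28 s: the pad lies on the dish floor with the low, middle and tall beakers nested upright on it, each lowered until it touched at the height expected for its floor, and the dish measured where it started.

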